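# Free the seized bench dog

## Task

The bench dog with the flat, upright paddle-shaped wooden head is seized in its hole in the dog board and will not come out by a straight pull. Work it loose by twisting it back and forth, about 25 degrees to each side, first anticlockwise seen from above and then clockwise, and so on, while drawing it up a little with each swing; then lift it out and put it down in the open dark grey tray.

Things in the scene. Friction and masses are not known exactly. Their poses are not given: they have to be found in the camera images.
- dog_grip (a point): Centre of the seized dog's head: an upright light-wood slab, 16 mm thick (x), 46 wide (y), 38 tall (z, up), in line with the row of holes at first. On the axis of the 20 mm round steel shank, 59 mm above its foot, 24 mm above the board's top while fully in. About 0.12 kg. The other dogs, with a round mushroom head and a low square head, are not part of the job; which hole is whose varies.
- dog_end (a point): Middle of the paddle head's +y narrow edge, 23 mm from dog_grip along its y axis, at the same height.
- board: Fixed wooden board, 110 (x) by 290 (y) by 45 mm tall; origin at its underside's centre. Three holes in a row along y, 95 mm apart, 35 mm deep. A shank is wedged near the hole's bottom: a straight pull only tightens it (over 70 N), but while turning it slips up with 10 to 20 N and under 0.5 N m, rising about 4 mm per 50 degrees of turn. Up about 16 mm it is clear of the wedge, up 35 mm it is out.
- tray_in (a point): Centre of the inner floor of the fixed, open, empty dark grey plastic tray, outside 170 (x) by 210 (y) by 40 mm tall, walls and floor 4 mm thick. The dog may stand or lie anywhere in it.
Things that resemble listed ones, but are neither listed nor needed, are in the scene too. Leave any blue look-alike of the part that bears dog_grip alone.

How it is judged:
By the outcome, as a careful person would: the job done as asked, in the order asked, and still so for the second after the job is handed in, with the robot touching nothing.
It also fails if it takes over 59 s, if anything falls off the work surface, if the arm or the gripper's body presses on something with over 40 N, if the wrist force passes 120 N, or if a joint passes its speed limit or range.

## Robot

A 7-joint arm with a two-finger parallel gripper is mounted at the origin on the work surface. World frame = base frame: x ahead of the robot, y to its left, z up, the work surface at z = 0. Lengths are in m, angles in degrees, forces in N, time in s.
With the tool pointing down it reaches from about 0.425 to 0.875 m from the base axis. Payload 4.7 kg.
Tool frame: the origin (TCP) lies at the very end of the fingers, on their centre line; the grasp point (between the pads) lies env.hold_point_z behind it (env.hold_point_z is the distance from the TCP to the grasp point, in m); z points along the fingers, y is the line along which they close (so a half turn about z gives the same grasp; the last joint's range is limited). The gripper opens to 87 mm and grips with 3 to 60 N. Pads are 19 mm wide; open, the fingers measure 117 mm over their backs; the gripper's body (75 mm by 190 mm) begins 51 mm behind the grasp point.
Start: joints at [-75.567, 18.392, -4.016, 83.108, 1.295, 78.541, -3.26], TCP at [0.153, 0.632, 0.223] pointing down, gripper open.
Joint ranges: [-163.93, 163.93], [-17.29, 119.83], [-79.2, 71.16], [3.27, 140.29], [-89.18, 269.18], [5.43, 117.66], [-154.24, 154.24]. Speed limits (degrees/s): [147.25, 147.25, 180, 180, 180, 180, 180].

## Interface

Orientations are given as [roll, pitch, yaw] about the fixed x, y, z axes, in that order (R = Rz(yaw) Ry(pitch) Rx(roll)).
In Python, from cell import env gives the robot as it stands.
- The arm moves only by the shell command python3 -m jog 'ROWS' [FORCE]. ROWS is JSON, a list of rows, each an object with "dp": the shift along the tool's x, y, z in cm, a list of three; "twist": the turn about the tool's z in degrees; "fingers": the opening, from 0 (shut) to 1 (fully open). A call has 1 to 8 rows; each row is the pose to reach, as a shift and turn from the pose commanded when the call began, along the tool's axes at that moment; what a row does not reach only later rows make up. A row lasts 1/8 s, in which the tool goes at most 62.5 mm and 10.7 degrees, less where a joint would pass 70% of its speed; a pose out of reach is approached as far as the arm can. A call with a gripper value outside its range is refused whole. The fingers move at their own pace and stop on an object; FORCE is the grip in N (left out, the last holds). Time passes only in rows, so rows that repeat a pose let the fingers close. It gives the time, the measured TCP pose, the force, the opening and the grip force at its end, in the units of the state.
- env.get_obs(): the state, without advancing time (a new reading comes with each control period).
- env.read_camera(name): name is "scene" or "top" or "wrist"; returns a dict with "pixels" (400x640x3 uint8, blue, green, red), "depth" (400x640 float32, m along the optical axis (not along the pixel's ray), 0 where there is no reading), "fx", "fy", "cx", "cy" (pixels), "k1" (the pictures are not rectified: a ray, as slopes to the right and down, at radius r is drawn at 1 + k1 r^2 times it, then the intrinsics apply), "rvec" (rotation vector, rad) and "tvec" (3), from world to camera coordinates, as OpenCV has them. Camera axes: x right, y down, z forward; pixel columns grow to the right and rows downward; lengths in m; the calibration is good to about 2 mm. A picture is of the moment at which its call begins.
- env.sign_off(): hands the job in; it is judged then, once.
The state is a dict: "time_s": time; "qpos": joint angles; "joint_velocities": joint speeds; "effort": joint torques, N m; "tool_pos": TCP position; "tool_rot": TCP orientation; "force": force on the tool from outside, world axes, zero at the start; "wrist_torque": the same for the moment, N m; "grip_width": finger opening in m; "grasp_force": force on a finger pad.
Only numpy, scipy, OpenCV 4.12 (cv2) and the standard library are available. Lean on these libraries where they do the work, as an engineer would, in place of code of your own. Each camera call takes 0.05 s, during which the arm holds its last target. There are 200 camera calls.

## Working session

There is one attempt and no reset: what is moved stays moved. The work goes in short steps, Python scripts to look and compute and a shell command to move; the robot and the scene stay as the last step left them, time stands still between calls to the robot, and variables do not carry over. Pictures are saved under pics/ and viewed, at most 10 in all, crops included, and the job is handed in when it is done.

```bash
ls; mkdir -p pics
cat > h.py <<'E'
import numpy as np, cv2
from cell import env
def K(c): return np.array([[c['fx'],0,c['cx']],[0,c['fy'],c['cy']],[0,0,1.]])
def ray(c,uv):
    # returns origin, dirs (world); invert k1 numerically by iterating
    d=np.array([c['k1'],0,0,0,0.])
    n=cv2.undistortPoints(np.array(uv,float).reshape(-1,1,2),K(c),d).reshape(-1,2)
    R=cv2.Rodrigues(np.array(c['rvec'],float))[0]; o=-R.T@np.array(c['tvec'],float).ravel()
    return o,np.c_[n,np.ones(len(n))]@R
def onz(c,uv,z):
    o,d=ray(c,uv); return o+d*((z-o[2])/d[:,2:3])
def dep(c,uv):
    o,d=ray(c,uv); return np.array([o+dd*c['depth'][int(v),int(u)] for dd,(u,v) in zip(d,uv)])
E
python3 - <<'E'
from h import *
for n in ['scene','top']:
    c=env.read_camera(n); cv2.imwrite(f'pics/{n}0.png',c['pixels']); np.save(f'{n}0.npy',c,allow_pickle=True)
    print(n,c['fx'],c['k1'],ray(c,[[320,200]]))
print(env.get_obs(), env.hold_point_z)
E
```

```text
pics
scene 376.0778841152712 -0.08402735130614698 (array([1.14367742, 0.04407413, 0.59855245]), array([[-0.72931953, -0.0248989 , -0.68377636]]))
top 423.02902169112565 -0.07632555785112807 (array([0.43511167, 0.02088889, 0.87214353]), array([[ 0.14310887, -0.01221669, -0.98971801]]))
{'time_s': 0.1, 'qpos': array([-75.5692194 ,  18.4347225 ,  -4.01520726,  83.16691136,
         1.29565292,  78.53988262,  -3.26126495]), 'joint_velocities': array([-0.00864129,  0.00904536, -0.00713332, -0.16290809, -0.06738242,
        0.07344126, -0.07593916]), 'effort': array([-2.48056886e-04, -4.92571199e+01, -4.05862620e-01, -3.13401496e+01,
       -6.42639189e-02,  3.94509814e-02,  6.71712269e-05]), 'tool_pos': array([0.1530368 , 0.63123306, 0.22158062]), 'tool_rot': array([-1.79903747e+02,  6.09828253e-03,  1.66377355e+02]), 'force': array([-0.31725521, -0.53975282, -0.42963567]), 'wrist_torque': array([ 0.03524314, -0.00267949,  0.02245301]), 'grasp_force': 0.0, 'grip_width': 0.08718507740904886} 0.0187
```

View pics/scene0.png

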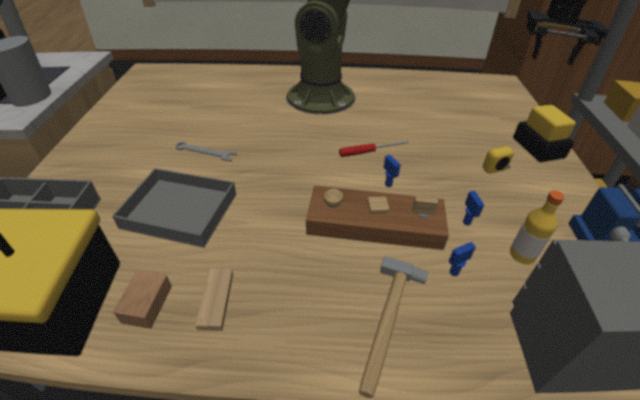

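View pics/top0.png

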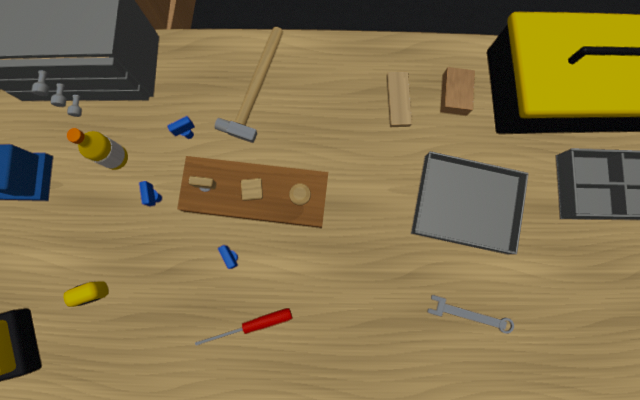

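The paddle-headed dog is in the left hole in the top view, around (201,183). The square head is at (251,188) and the round head at (300,194). The tray is around (470,202), and blue look-alikes stand near the board. Next I measure positions.

Run:
```python
from h import *
c=np.load('top0.npy',allow_pickle=True).item()
im=c['pixels']
# board corners (top face z=.045) by color
hsv=cv2.cvtColor(im,cv2.COLOR_BGR2HSV)
for p in [(220,210),(201,182),(251,188),(300,194),(100,250),(470,200),(350,250)]: print(p,hsv[p[1],p[0]])
# depth-based points in board region
v,u=np.mgrid[140:240,165:345]; P=dep(c,np.c_[u.ravel(),v.ravel()])
z=P[:,2].reshape(100,180)
b=((z>.035)&(z<.055)).astype(np.uint8); b=cv2.morphologyEx(b,cv2.MORPH_CLOSE,np.ones((15,15)))
cs=max(cv2.findContours(b,0,2)[0],key=cv2.contourArea)
box=cv2.boxPoints(cv2.minAreaRect(cs))+[165,140]
B=onz(c,box,.045); print('board',B.round(4),B.mean(0),np.linalg.norm(np.diff(B,axis=0),axis=1))
hd=((z>.075)&(z<.11)).astype(np.uint8)
n,l,s,ce=cv2.connectedComponentsWithStats(hd)
for i in range(1,n):
    if s[i,4]>15:
        q=np.argwhere(l==i)[:,::-1].astype(np.float32); r=cv2.minAreaRect(q); bx=cv2.boxPoints(r)+[165,140]
        W=onz(c,bx,.088); print('head',s[i,4],ce[i]+[165,140],onz(c,[ce[i]+[165,140]],.088),W.round(4),np.median(z[l==i]))
# tray
v,u=np.mgrid[130:270,395:545]; P=dep(c,np.c_[u.ravel(),v.ravel()]); zz=P[:,2].reshape(140,150)
t=((zz>.025)&(zz<.06)).astype(np.uint8); t=cv2.morphologyEx(t,cv2.MORPH_OPEN,np.ones((2,2)))
n,l,s,ce=cv2.connectedComponentsWithStats(t); i=1+np.argmax(s[1:,4])
bx=cv2.boxPoints(cv2.minAreaRect(np.argwhere(l==i)[:,::-1].astype(np.float32)))+[395,130]
T=onz(c,bx,.04); print('tray',T.round(3),T.mean(0),np.linalg.norm(np.diff(T,axis=0),axis=1))
s=np.load('scene0.npy',allow_pickle=True).item()
cv2.imwrite('pics/c1.png',np.hstack([cv2.resize(im[150:235,170:340],None,fx=2.3,fy=2.3,interpolation=2),cv2.resize(s['pixels'][175:260,295:465],None,fx=2.3,fy=2.3,interpolation=2)]))
```

```text
(220, 210) [ 15 166 118]
(201, 182) [ 20 110 151]
(251, 188) [ 19 108 153]
(300, 194) [ 20 109 150]
(100, 250) [ 20 107 150]
(470, 200) [ 30   4 115]
(350, 250) [ 20 109 150]
board [[ 0.5297  0.2947  0.045 ]
 [ 0.6418  0.2891  0.045 ]
 [ 0.6118 -0.0045  0.045 ]
 [ 0.5017  0.0066  0.045 ]] [0.57126631 0.14646037 0.045     ] [0.11226061 0.2950759  0.11064898]
head 217 [200.92626728 181.5483871 ] [[0.57998936 0.2372778  0.088     ]] [[0.5733 0.2614 0.088 ]
 [0.5907 0.2606 0.088 ]
 [0.5865 0.2136 0.088 ]
 [0.5691 0.2145 0.088 ]] 0.08709903309292166
head 175 [299.21142857 193.45142857] [[0.56025367 0.05041245 0.088     ]] [[0.5547 0.0708 0.088 ]
 [0.5805 0.0563 0.088 ]
 [0.5656 0.0308 0.088 ]
 [0.54   0.0454 0.088 ]] 0.07764321986844624
tray [[ 0.493 -0.17   0.04 ]
 [ 0.659 -0.209  0.04 ]
 [ 0.616 -0.43   0.04 ]
 [ 0.45  -0.383  0.04 ]] [ 0.55452573 -0.29813724  0.04      ] [0.1709651  0.22481037 0.17268243]
```

View pics/c1.png

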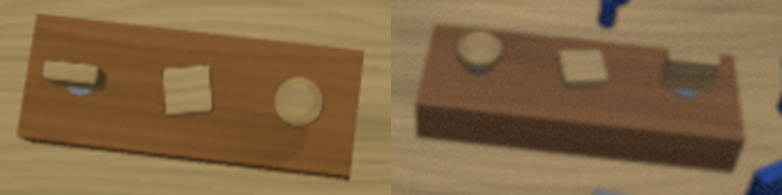

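The crops confirm that the paddle dog is at the board's +y end. It sits at about (0.580, 0.238), its head is yawed about -5.5°, and its size matches. I move above it now.

```bash
python3 -m jog '[{"dp":[-50.8,-28.2,2],"twist":82,"fingers":1},{"dp":[-50.8,-28.2,2],"twist":82,"fingers":1},{"dp":[-50.8,-28.2,2],"twist":82,"fingers":1},{"dp":[-50.8,-28.2,2],"twist":82,"fingers":1},{"dp":[-50.8,-28.2,2],"twist":82,"fingers":1},{"dp":[-50.8,-28.2,2],"twist":82,"fingers":1},{"dp":[-50.8,-28.2,2],"twist":82,"fingers":1},{"dp":[-50.8,-28.2,2],"twist":82,"fingers":1}]'
cat >> h.py <<'E'
def rel(xyz,yaw):
    "tool-frame dp in cm and twist to put the TCP (pointing down) at xyz with this yaw"
    from scipy.spatial.transform import Rotation as Ro
    o=env.get_obs(); R=Ro.from_euler('xyz',o['tool_rot'],degrees=True)
    return (R.inv().apply(np.array(xyz)-o['tool_pos'])*100).round(2), round((o['tool_rot'][2]-yaw+180)%360-180,1)
E
python3 -c "
from h import *
print(rel([.580,.237,.19],84.5))"
```

```text
time_s: 1.1
tool_pos: [0.5216, 0.2916, 0.2051]
tool_rot: [-180.0, -0.0, 84.1]
force: [0.6, 0.5, -0.5]
grip_width: 0.0874
grasp_force: 0.0
(array([-4.83,  6.36,  1.51]), np.float64(-0.4))
```

```bash
python3 -m jog '[{"dp":[-4.8,6.3,1.5],"twist":-0.4},{"dp":[-4.8,6.3,1.5],"twist":-0.4},{"dp":[-4.8,6.3,1.5],"twist":-0.4},{"dp":[-4.8,6.3,1.5],"twist":-0.4}]'
python3 - <<'E'
from h import *
c=env.read_camera('wrist'); np.save('w1.npy',c,allow_pickle=True); cv2.imwrite('pics/w1.png',c['pixels'])
v,u=np.mgrid[0:400,0:640]; o,d=ray(c,np.c_[u.ravel(),v.ravel()])
P=o+d*c['depth'].reshape(-1,1); print(o)
m=(abs(P[:,2]-.088)<.006)&(abs(P[:,0]-.58)<.05)&(abs(P[:,1]-.237)<.06)&(c['depth'].ravel()>0)
l=cv2.connectedComponentsWithStats(m.reshape(400,640).astype(np.uint8)); i=1+np.argmax(l[2][1:,4]); q=np.argwhere(l[1]==i)[:,::-1].astype(np.float32)
W=onz(c,cv2.boxPoints(cv2.minAreaRect(q)),.088); print(len(q),W.round(4),W.mean(0)); print(np.linalg.norm(np.diff(W,axis=0),axis=1))
e=W[0]-W[1]; f=W[1]-W[2]; e=e if np.linalg.norm(e)>np.linalg.norm(f) else f; print('axis',np.degrees(np.arctan2(e[0],e[1])))
print(env.get_obs()['tool_pos'],env.get_obs()['tool_rot'])
E
```

```text
[0.52920857 0.36542419 0.36730775]
711 [[0.5712 0.2199 0.088 ]
 [0.5758 0.2663 0.088 ]
 [0.592  0.2637 0.088 ]
 [0.5881 0.2171 0.088 ]] [0.58178958 0.24174146 0.088     ]
[0.04669285 0.01639859 0.04683759]
axis -174.3703971818019
[0.52882255 0.28160055 0.20499631] [179.65875213   0.31166448  83.24737146]validation failed for argument at $[0]...
```

View pics/w1.png

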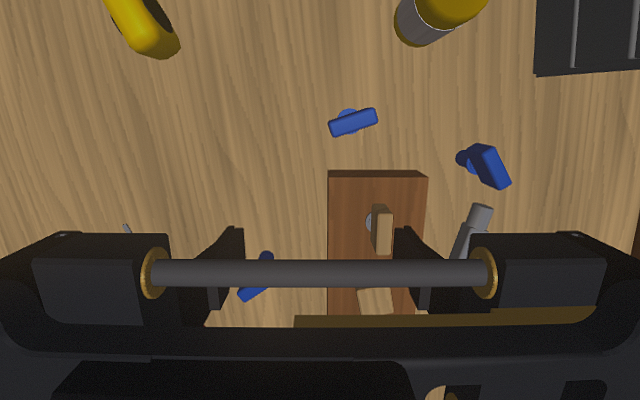

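The wrist view shows the paddle head at (381,230) and the board's end, with the blue parts clear of the fingers. The second move was refused because every row needs a fingers value. The dog is at about (0.581, 0.241), yaw -5.6°.

```bash
python3 -m jog '[{"dp":[0,0,0],"twist":0,"fingers":1},{"dp":[0,0,0],"twist":0,"fingers":1}]'
python3 -c "
from h import *
print(rel([.581,.2405,.125],84.4))"
```

```text
time_s: 1.4
tool_pos: [0.5195, 0.2943, 0.2049]
tool_rot: [-179.9, -0.0, 84.5]
force: [-0.4, -0.1, -0.7]
grip_width: 0.087
grasp_force: 0.0
(array([-4.77,  6.65,  7.98]), np.float64(0.1))
```

```bash
python3 -m jog '[{"dp":[-4.8,6.6,3],"twist":0,"fingers":1},{"dp":[-4.8,6.6,6],"twist":0,"fingers":1},{"dp":[-4.8,6.6,8],"twist":0,"fingers":1},{"dp":[-4.8,6.6,8],"twist":0,"fingers":1},{"dp":[-4.8,6.6,8],"twist":0,"fingers":1}]'
python3 - <<'E'
from h import *
c=env.read_camera('wrist'); cv2.imwrite('pics/w2.png',c['pixels'])
v,u=np.mgrid[0:400,0:640]; o,d=ray(c,np.c_[u.ravel(),v.ravel()])
P=o+d*c['depth'].reshape(-1,1)
m=(abs(P[:,2]-.088)<.006)&(abs(P[:,0]-.58)<.035)&(abs(P[:,1]-.237)<.06)&(c['depth'].ravel()>0)
l=cv2.connectedComponentsWithStats(m.reshape(400,640).astype(np.uint8)); i=1+np.argmax(l[2][1:,4]); q=np.argwhere(l[1]==i)[:,::-1].astype(np.float32)
W=onz(c,cv2.boxPoints(cv2.minAreaRect(q)),.088); print(len(q),W.round(4),W.mean(0)); 
print(rel([.581,.2405,.053],84.4),env.get_obs()['tool_pos'])
E
```

```text
time_s: 2.02
tool_pos: [0.5811, 0.2415, 0.1267]
tool_rot: [179.9, -0.1, 84.6]
force: [0.1, 0.4, 0.6]
grip_width: 0.0869
grasp_force: 0.0
1370 [[0.577  0.265  0.088 ]
 [0.592  0.2636 0.088 ]
 [0.5882 0.2179 0.088 ]
 [0.5722 0.2194 0.088 ]] [0.58234067 0.24147188 0.088     ]
(array([-0.09, -0.06,  7.4 ]), np.float64(0.1)) [0.58154151 0.24115692 0.12702312]
```

View pics/w2.png

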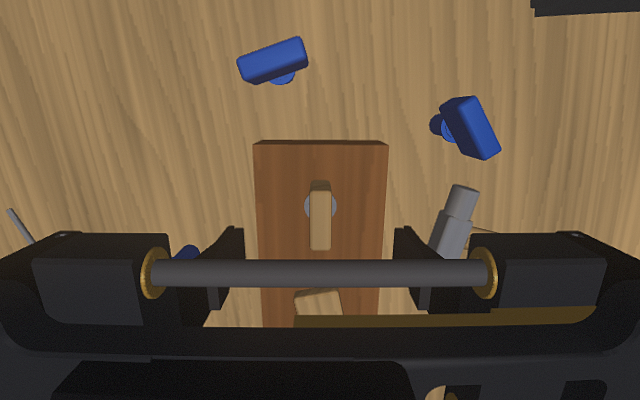

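The head at (320,220) is centred between the fingers and aligned. I descend and grip at 60 N.

```bash
python3 -m jog '[{"dp":[0,0.05,3],"twist":0,"fingers":1},{"dp":[0,0.05,5.5],"twist":0,"fingers":1},{"dp":[0,0.05,7],"twist":0,"fingers":1},{"dp":[0,0.05,7.4],"twist":0,"fingers":1},{"dp":[0,0.05,7.4],"twist":0,"fingers":1},{"dp":[0,0.05,7.4],"twist":0,"fingers":0.5},{"dp":[0,0.05,7.4],"twist":0,"fingers":0.3}]' 60
python3 -m jog '[{"dp":[0,0,0],"twist":0,"fingers":0.1},{"dp":[0,0,0],"twist":0,"fingers":0},{"dp":[0,0,0],"twist":0,"fingers":0},{"dp":[0,0,0],"twist":0,"fingers":0},{"dp":[0,0,0],"twist":0,"fingers":0},{"dp":[0,0,0],"twist":0,"fingers":0}]' 60
python3 -c "
from h import *
o=env.get_obs();print(o['wrist_torque'],rel([.582,.241,.053],84.4))"
```

```text
time_s: 2.95
tool_pos: [0.5827, 0.239, 0.0522]
tool_rot: [179.9, -0.0, 84.4]
force: [0.7, 0.2, -0.3]
grip_width: 0.0743
grasp_force: 0.0
time_s: 3.7
tool_pos: [0.5823, 0.2389, 0.0516]
tool_rot: [180.0, -0.0, 84.4]
force: [-0.0, 0.5, 0.6]
grip_width: 0.0158
grasp_force: 63.6
[-0.09166138  0.24209222 -0.00291318] (array([ 0.21, -0.05, -0.14]), np.float64(-0.0))
```

Gripped: width 15.8 mm and 64 N. First swing: anticlockwise, which is negative twist, because the tool's z points down.

```bash
python3 -m jog '[{"dp":[0,0,0],"twist":-3,"fingers":0},{"dp":[0,0,-0.05],"twist":-8,"fingers":0},{"dp":[0,0,-0.1],"twist":-13,"fingers":0},{"dp":[0,0,-0.15],"twist":-18,"fingers":0},{"dp":[0,0,-0.2],"twist":-23,"fingers":0},{"dp":[0,0,-0.22],"twist":-25,"fingers":0}]'
python3 -c "
from h import *
o=env.get_obs();print(o['wrist_torque'],o['tool_pos'])"
```

```text
time_s: 4.45
tool_pos: [0.5824, 0.2387, 0.0526]
tool_rot: [180.0, 0.0, 109.4]
force: [4.5, 1.0, -7.5]
grip_width: 0.0158
grasp_force: 63.5
[ 0.20924595 -1.0110179  -0.09929353] [0.58240054 0.2387298  0.05261757]
```

```bash
python3 -m jog '[{"dp":[0,0,-0.05],"twist":6,"fingers":0},{"dp":[0,0,-0.1],"twist":13,"fingers":0},{"dp":[0,0,-0.16],"twist":20,"fingers":0},{"dp":[0,0,-0.22],"twist":27,"fingers":0},{"dp":[0,0,-0.28],"twist":34,"fingers":0},{"dp":[0,0,-0.34],"twist":41,"fingers":0},{"dp":[0,0,-0.4],"twist":47,"fingers":0},{"dp":[0,0,-0.43],"twist":50,"fingers":0}]'
python3 - <<'E'
from h import *
o=env.get_obs();print(o['wrist_torque'],o['tool_pos'])
c=env.read_camera('wrist'); s=env.read_camera('scene')
cv2.imwrite('pics/w3.png',np.hstack([c['pixels'][130:330,220:420],cv2.resize(s['pixels'][150:250,340:490],None,fx=2,fy=2)]))
E
```

```text
time_s: 5.45
tool_pos: [0.5814, 0.2385, 0.0559]
tool_rot: [-180.0, 0.1, 59.3]
force: [4.0, 1.8, -12.1]
grip_width: 0.0155
grasp_force: 63.5
[ 0.14868357 -0.9208775   0.17178634] [0.58138755 0.23852454 0.05585086]
```

View pics/w3.png

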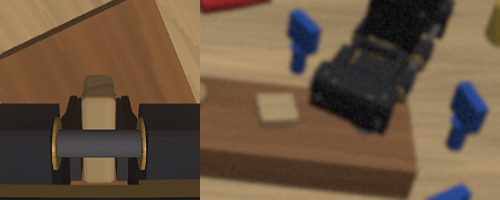

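The head stays aligned with the fingers after the turn, so it is turning with the gripper, and it has risen about 4 mm at 12 N. I continue with alternating swings.

```bash
python3 -m jog '[{"dp":[0,0,-0.05],"twist":-6,"fingers":0},{"dp":[0,0,-0.1],"twist":-13,"fingers":0},{"dp":[0,0,-0.16],"twist":-20,"fingers":0},{"dp":[0,0,-0.22],"twist":-27,"fingers":0},{"dp":[0,0,-0.28],"twist":-34,"fingers":0},{"dp":[0,0,-0.34],"twist":-41,"fingers":0},{"dp":[0,0,-0.4],"twist":-47,"fingers":0},{"dp":[0,0,-0.41],"twist":-50,"fingers":0}]'
python3 -m jog '[{"dp":[0,0,-0.05],"twist":6,"fingers":0},{"dp":[0,0,-0.1],"twist":13,"fingers":0},{"dp":[0,0,-0.16],"twist":20,"fingers":0},{"dp":[0,0,-0.22],"twist":27,"fingers":0},{"dp":[0,0,-0.28],"twist":34,"fingers":0},{"dp":[0,0,-0.34],"twist":41,"fingers":0},{"dp":[0,0,-0.4],"twist":47,"fingers":0},{"dp":[0,0,-0.41],"twist":50,"fingers":0}]'
```

```text
time_s: 6.55
tool_pos: [0.5822, 0.2387, 0.0604]
tool_rot: [180.0, 0.0, 109.5]
force: [6.1, 2.0, -14.4]
grip_width: 0.0157
grasp_force: 63.4
time_s: 7.55
tool_pos: [0.5812, 0.2388, 0.0654]
tool_rot: [-179.9, 0.1, 59.3]
force: [0.5, 0.5, -6.2]
grip_width: 0.0154
grasp_force: 63.5
```

```bash
python3 -m jog '[{"dp":[0,0,-0.05],"twist":-6,"fingers":0},{"dp":[0,0,-0.1],"twist":-13,"fingers":0},{"dp":[0,0,-0.16],"twist":-20,"fingers":0},{"dp":[0,0,-0.22],"twist":-27,"fingers":0},{"dp":[0,0,-0.28],"twist":-34,"fingers":0},{"dp":[0,0,-0.34],"twist":-41,"fingers":0},{"dp":[0,0,-0.4],"twist":-47,"fingers":0},{"dp":[0,0,-0.41],"twist":-50,"fingers":0}]'
python3 -m jog '[{"dp":[0,0,-0.05],"twist":6,"fingers":0},{"dp":[0,0,-0.1],"twist":13,"fingers":0},{"dp":[0,0,-0.16],"twist":20,"fingers":0},{"dp":[0,0,-0.22],"twist":27,"fingers":0},{"dp":[0,0,-0.28],"twist":34,"fingers":0},{"dp":[0,0,-0.34],"twist":41,"fingers":0},{"dp":[0,0,-0.4],"twist":47,"fingers":0},{"dp":[0,0,-0.41],"twist":50,"fingers":0}]'
```

```text
time_s: 8.55
tool_pos: [0.5822, 0.2389, 0.0713]
tool_rot: [180.0, -0.0, 109.5]
force: [1.6, 0.2, -1.2]
grip_width: 0.0157
grasp_force: 63.6
time_s: 9.55
tool_pos: [0.5819, 0.2389, 0.0752]
tool_rot: [-180.0, -0.0, 59.3]
force: [-0.2, -0.3, -1.4]
grip_width: 0.0157
grasp_force: 63.6
```

The dog is loose, with only its weight (about 1.2 N) left on the wrist. Straight lift now.

```bash
python3 -m jog '[{"dp":[0,0,-0.7],"twist":0,"fingers":0},{"dp":[0,0,-1.5],"twist":0,"fingers":0},{"dp":[0,0,-2.5],"twist":0,"fingers":0},{"dp":[0,0,-5],"twist":0,"fingers":0},{"dp":[0,0,-8],"twist":0,"fingers":0},{"dp":[0,0,-11],"twist":0,"fingers":0},{"dp":[0,0,-12],"twist":0,"fingers":0},{"dp":[0,0,-12],"twist":0,"fingers":0}]'
python3 - <<'E'
from h import *
s=env.read_camera('scene'); w=env.read_camera('wrist')
cv2.imwrite('pics/s4.png',np.hstack([s['pixels'][50:250,250:550],w['pixels'][130:330,200:440]]))
print(rel([.555,-.298,.195],59.3),rel([.555,-.298,.195],0))
E
```

```text
time_s: 10.55
tool_pos: [0.5823, 0.2389, 0.1948]
tool_rot: [180.0, -0.1, 59.4]
force: [0.2, -1.2, -2.4]
grip_width: 0.0155
grasp_force: 63.6
(array([-47.52,  25.06,  -0.15]), np.float64(0.1)) (array([-47.52,  25.06,  -0.15]), np.float64(59.4))
```

View pics/s4.png

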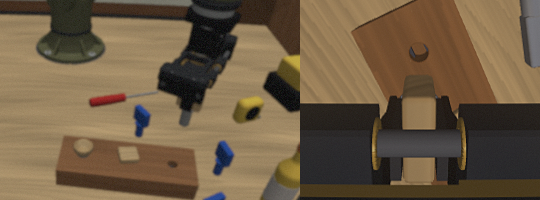

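The dog is out and the hole is empty in the wrist view at (418,50). I carry it to the tray.

```bash
python3 -m jog '[{"dp":[-2,1,0],"twist":4,"fingers":0},{"dp":[-7,3.7,0],"twist":10,"fingers":0},{"dp":[-12,6.3,0],"twist":17,"fingers":0},{"dp":[-17,9,0],"twist":23,"fingers":0},{"dp":[-22,11.6,0],"twist":30,"fingers":0},{"dp":[-27,14.2,0],"twist":36,"fingers":0},{"dp":[-32,16.9,0],"twist":43,"fingers":0},{"dp":[-34,17.9,0],"twist":50,"fingers":0}]'
python3 -c "
from h import *
print(rel([.555,-.298,.195],10))"
```

```text
time_s: 11.65
tool_pos: [0.561, -0.1497, 0.1933]
tool_rot: [179.9, 0.1, 8.8]
force: [0.1, -0.0, -1.3]
grip_width: 0.0155
grasp_force: 63.6
(array([-2.86, 14.56, -0.15]), np.float64(-1.2))
```

```bash
python3 -m jog '[{"dp":[-0.8,3.5,0],"twist":0,"fingers":0},{"dp":[-1.6,7.5,0],"twist":0,"fingers":0},{"dp":[-2.3,11.5,0],"twist":0,"fingers":0},{"dp":[-2.8,13.8,1],"twist":0,"fingers":0},{"dp":[-2.9,14.6,3],"twist":0,"fingers":0},{"dp":[-2.9,14.6,6],"twist":0,"fingers":0},{"dp":[-2.9,14.6,8],"twist":0,"fingers":0},{"dp":[-2.9,14.6,8],"twist":0,"fingers":0}]'
python3 - <<'E'
from h import *
c=env.read_camera('top'); w=env.read_camera('wrist')
cv2.imwrite('pics/p5.png',np.hstack([c['pixels'][80:300,380:640],w['pixels'][0:400:2,0:640:2].repeat(1,0)[:200] if 0 else cv2.resize(w['pixels'],(352,220))]))
print(env.get_obs()['tool_pos'])
E
```

```text
time_s: 12.65
tool_pos: [0.557, -0.2917, 0.1116]
tool_rot: [-179.8, 0.2, 9.4]
force: [0.4, -0.5, -1.0]
grip_width: 0.0157
grasp_force: 63.6
[ 0.55852801 -0.29334402  0.114482  ]
```

View pics/p5.png

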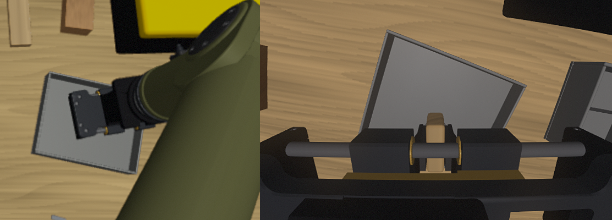

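The gripper is over the middle of the tray and the walls are clear. The foot is about 42 mm below the TCP, so I lower until it touches.

```bash
python3 -m jog '[{"dp":[0,0,2],"twist":0,"fingers":0},{"dp":[0,0,4],"twist":0,"fingers":0},{"dp":[0,0,5.3],"twist":0,"fingers":0},{"dp":[0,0,5.9],"twist":0,"fingers":0},{"dp":[0,0,6.2],"twist":0,"fingers":0},{"dp":[0,0,6.4],"twist":0,"fingers":0},{"dp":[0,0,6.4],"twist":0,"fingers":0},{"dp":[0,0,6.4],"twist":0,"fingers":0}]'
```

```text
time_s: 13.75
tool_pos: [0.5584, -0.2938, 0.0506]
tool_rot: [180.0, -0.0, 9.4]
force: [0.0, -0.4, -1.0]
grip_width: 0.0155
grasp_force: 63.6
```

```bash
python3 -m jog '[{"dp":[0,0,0.1],"twist":0,"fingers":0},{"dp":[0,0,0.2],"twist":0,"fingers":0},{"dp":[0,0,0.3],"twist":0,"fingers":0},{"dp":[0,0,0.4],"twist":0,"fingers":0},{"dp":[0,0,0.45],"twist":0,"fingers":0},{"dp":[0,0,0.45],"twist":0,"fingers":0}]'
```

```text
time_s: 14.5
tool_pos: [0.5581, -0.2937, 0.0457]
tool_rot: [-180.0, 0.0, 9.4]
force: [0.2, -0.2, -1.0]
grip_width: 0.0158
grasp_force: 63.6
```

```bash
python3 -m jog '[{"dp":[0,0,0.05],"twist":0,"fingers":0},{"dp":[0,0,0.1],"twist":0,"fingers":0},{"dp":[0,0,0.15],"twist":0,"fingers":0},{"dp":[0,0,0.15],"twist":0,"fingers":0}]'
```

```text
time_s: 15.0
tool_pos: [0.5582, -0.2938, 0.0453]
tool_rot: [-180.0, -0.0, 9.4]
force: [-2.0, 1.0, 7.1]
grip_width: 0.0154
grasp_force: 63.8
```

The foot is in contact at +7 N. I release gently, raise the gripper and check.

```bash
python3 -m jog '[{"dp":[0,0,-0.05],"twist":0,"fingers":0},{"dp":[0,0,-0.05],"twist":0,"fingers":0.25},{"dp":[0,0,-0.05],"twist":0,"fingers":0.35},{"dp":[0,0,-0.05],"twist":0,"fingers":0.6},{"dp":[0,0,-0.05],"twist":0,"fingers":0.6},{"dp":[0,0,-0.05],"twist":0,"fingers":0.6}]' 10
python3 -m jog '[{"dp":[0,0,-1],"twist":0,"fingers":0.6},{"dp":[0,0,-3],"twist":0,"fingers":0.6},{"dp":[0,0,-6],"twist":0,"fingers":0.6},{"dp":[0,0,-10],"twist":0,"fingers":0.6},{"dp":[0,0,-14],"twist":0,"fingers":0.6},{"dp":[0,0,-16],"twist":0,"fingers":0.6},{"dp":[0,0,-16],"twist":0,"fingers":0.6},{"dp":[0,0,-16],"twist":0,"fingers":0.6}]'
python3 - <<'E'
from h import *
s=env.read_camera('scene'); w=env.read_camera('wrist')
cv2.imwrite('pics/p6.png',np.hstack([s['pixels'][120:270,100:460],cv2.resize(w['pixels'],(240,150))]))
E
```

```text
time_s: 15.75
tool_pos: [0.558, -0.2935, 0.0444]
tool_rot: [-180.0, 0.0, 9.4]
force: [0.2, -0.3, 0.1]
grip_width: 0.0492
grasp_force: 0.0
time_s: 16.75
tool_pos: [0.5575, -0.2931, 0.2033]
tool_rot: [-179.9, 0.1, 9.4]
force: [-0.9, -0.6, -0.8]
grip_width: 0.0523
grasp_force: 0.0
```

View pics/p6.png

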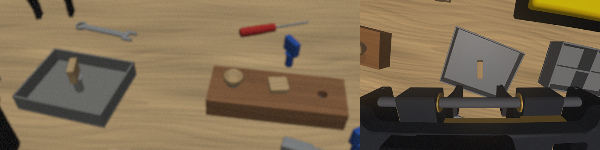

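The dog stands upright in the tray at (74,72). Its hole in the board is empty, the other dogs are undisturbed, and the gripper is clear of everything.

```bash
python3 -c "
from cell import env
print(env.sign_off())"
```

```text
the job is handed in; nothing more can be done
None
```

The paddle-head dog was worked loose with alternating twists of about 25° to each side, starting anticlockwise. It was then lifted out and stood upright in the dark grey tray, and the job was handed in at about 17 s with the gripper clear.

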